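# Press the last two V-nails of a picture frame

## Robot

A 7-joint arm with a two-finger parallel gripper is mounted at the origin on the work surface. World frame = base frame: x ahead of the robot, y to its left, z up, the work surface at z = 0. Lengths are in m, angles in rad, forces in N, time in s.
With the tool pointing down it reaches from about 0.425 to 0.825 m from the base axis. Payload 3.6 kg.
Tool frame: the origin (TCP) lies between the finger pads; the fingertips stand arm.tips_ahead ahead of it and the grasp point (between the pads) lies 8 mm behind it (arm.tips_ahead is the distance from the TCP to the fingertips, in m); z points along the fingers, y is the line along which they close (so a half turn about z gives the same grasp; the last joint's range is limited). The gripper opens to 85 mm and grips with 20 to 120 N. Pads are 22 mm wide; open, the fingers measure 114 mm over their backs; the gripper's body (76 mm by 85 mm) begins 54 mm behind the grasp point. The pads swing forward as they close: fully open they stand 13 mm farther back than shut.
Start: joints at [-1.337, 0.615, -0.013, 1.423, 0.008, 1.103, -0.04], TCP at [0.168, 0.628, 0.242] pointing down, gripper open.
Joint ranges: [-3.12, 3.12], [-0.3, 2.06], [-1.34, 1.32], [0.26, 2.42], [-1.36, 4.5], [0.01, 1.98], [-2.84, 2.84]. Speed limits (rad/s): [2.79, 2.79, 3.14, 3.14, 3.14, 3.14, 3.14].

## Interface

Orientations are given as a unit quaternion [x, y, z, w].
In Python, from cell import readout, capture, camera_params, arm gives the robot as it stands.
- The arm moves only by the tool jog_arm, never from a script. Its arguments are lists of equal length, an entry for each row: "translation": the shift along the tool's x, y, z in m, a list of three; "turn": the turn, a rotation vector about the tool's x, y, z in rad, a list of three; "fingers": the opening, from -1 (shut) to 1 (fully open), so that 0 is half open. A call has 1 to 5 rows; each row is the pose to reach, as a shift and turn from the pose commanded when the call began, along the tool's axes at that moment; what a row does not reach only later rows make up. A row lasts 1/10 s, in which the tool goes at most 50 mm and 8.59 degrees, less where a joint would pass 70% of its speed; a pose out of reach is approached as far as the arm can. A call with a gripper value outside its range is refused whole. The fingers move at their own pace and stop on an object; "newtons" is the grip in N (left out, the last holds). Time passes only in rows, so rows that repeat a pose let the fingers close. It gives the time, the measured TCP pose, the force, the opening and the grip force at its end, in the units of the state.
- readout.get_obs(): the state, without advancing time (a new reading comes with each control period).
- capture(name): name is "scene" or "top" or "wrist"; returns (picture, depth): 480x640x3 uint8, blue, green, red; 480x640 float32, m along the optical axis (not along the pixel's ray), 0 where there is no reading.
- camera_params(name): a dict with "fx", "fy", "cx", "cy" (pixels), "R" (3x3) and "t" (3): a world point X has camera coordinates R X + t. Camera axes: x right, y down, z forward; pixel columns grow to the right and rows downward; lengths in m; the calibration is good to about 2 mm. A picture is of the moment at which its call begins: read the wrist's pose just before it. camera_params takes no time and is no camera call; for the wrist camera it gives the pose at the moment of the call.
- arm.finish_job(): hands the job in; it is judged then, once.
The state is a dict: "time": time; "qpos": joint angles; "joint_vel": joint speeds; "tau": joint torques, N m; "tcp_pos": TCP position; "tool_rot": TCP orientation; "ft_force": force on the tool from outside, world axes, zero at the start; "ft_torque": the same for the moment, N m; "finger_gap": finger opening in m; "grasp_force": force on a finger pad.
Only numpy, scipy, OpenCV 4.12 (cv2) and the standard library are available. Lean on these libraries where they do the work, as an engineer would, in place of code of your own. Each camera call takes 0.05 s, during which the arm holds its last target. There are 200 camera calls.

## Task

Finish this picture frame on the V-nail press: push one of the two orange-dotted joints home into the V fence so that it bears snugly on both bars at once (a light, steady push; the glue is fresh, so no shoving), push the lever all the way down so that its nail goes in flush, then turn the frame round and do the same with the other dotted joint. Let the lever come back up and leave the frame lying flat in the press, still home in the fence; do not disturb the other things on the bench.

Things in the scene. Friction and masses are not known exactly. Their poses are not given: they have to be found in the camera images.
- press: Green lever press fixed on a plywood board (10 mm thick, 285 x 220 mm). Origin on the bench below the fence's corner; x level along the V's bisector, away from the robot, y left, z up. Board: x -200 to +85 mm, y +-110. Column 40 mm wide, x +24 to +85. Head over the ram: x -46 to +70, y +-22, height 120 to 200 mm over the bench. The V opens to -x.
- fence: V fence of the press: two steel bars at 90 deg. Origin on the board's top (10 mm over the bench) where the bars' inner faces would meet; right bar's face runs along -x, left bar's along +y; z up. A corner is home (within 3 mm) with both outer sides on the faces: the frame then covers x 0 to -220, y 0 to +160 mm. Push it home so that it bears on both bars at once.
- right_bar: Right bar of the V fence, 60 mm long (12 to 72 mm from the fence's origin), 12 mm thick, 14 mm high. Origin at the middle of its inner face, on the board. Axes as the fence's; the frame's long side comes from its +y. A snug push is 5 to 20 N on each bar at once (3 N is the least that closes the mitre); over 60 N racks the fresh glue joints.
- left_bar: Left bar, same size, 12 to 72 mm from the fence's origin along the fence's +y. Origin at the middle of its inner face, on the board; its x runs along the bar, away from the corner, and the frame's short side comes from its +y. Same push as the right bar.
- ram_tip (a point): Centre of the lower end (12 mm round) of the ram, an 18 mm square steel bar, over the fence's point x -10, y +10 mm. At rest it hangs 39 mm above the board, 10 mm above a standing nail of a frame lying on the board, so the frame slides in below it.
- lever_grip (a point): Middle of the black cross grip (24 mm thick, 80 mm long, level, along the press's y) at the end of the hand lever on the press's left side. At rest it is 228 mm over the bench, and the lever slopes 25 deg up from its hinge towards the robot. Can be pushed down from above with shut fingers.
- lever_hinge (a point): Point of the lever's level hinge line (along the press's y) abreast of the grip's middle, 160 mm over the bench. The grip swings about it at a radius of 160 mm.
- lever (a joint): Lever angle, rad: 0 up (rest), grows as the grip is pushed down, stop at 0.67. A spring lifts it again when let go. The ram goes down 30 mm per rad: it meets a standing nail at about 0.33; nail flush and ram on the wood at about 0.56, where it goes hard. At the grip: about 2 N at first, 8 to 10 N as a nail goes in; 15 to 20 N is a firm finish.
- rail_a (a point): Middle (along, across and up) of long rail A of the brown wooden picture frame, which lies face down: outside 220 x 160 mm, rails 20 mm wide, 22 mm high, opening 180 x 120, 0.3 kg. Axes: x along the long rails to joint A's end, y towards rail B (140 mm off), z up. Starts on the green mat (3 mm thick). Good to pinch from above.
- rail_b (a point): Middle of long rail B, opposite rail A (which is 140 mm off in -y); same axes as rail A.
- corner_a (a point): Outer corner of the frame at open joint A, half-way up (+110 mm in x, -10 mm in y from rail A's middle). Two of the four joints, diagonally opposite, are open, each with two orange dots; the other two are nailed. With joint A home the frame's axes are parallel to the fence's and rail A lies along the right bar.
- corner_b (a point): Outer corner at the other open joint B, half-way up (-110 mm in x, +10 mm in y from rail B's middle). With joint B home the frame is half a turn from joint A's place and rail B lies along the right bar.
- nail_a (a joint): Steel V-nail, 9 mm wide, started in the frame's back at joint A, 10 mm in from both outer sides: depth pressed in, m. At 0 it stands 7 mm proud, at 0.007 it is flush; less than 1.5 mm proud counts as flush. Starts at 0 to 0.001. Stiff: about 28 N on the nail moves it.
- nail_b (a joint): The same for the V-nail at joint B.
- glue: Bystander: yellow glue bottle, 58 mm across, 170 mm tall. Origin at the centre of its underside.
- nail_tray: Bystander: blue open tray with three compartments, 70 x 120 x 26 mm. Origin at the centre of its underside.
- hammer: Bystander: hammer, 270 mm long, lying flat. Origin on its underside.
- tape: Bystander: roll of brown tape lying flat, 104 mm across, 25 mm high. Origin at the centre of its underside.
- mug: Bystander: blue mug, 82 mm across, 95 mm tall. Origin at the centre of its underside.
- chevron_gold: Bystander: gold L-shaped moulding sample, legs about 110 mm, 24 mm high. Origin on its underside.
- chevron_black: Bystander: black L-shaped moulding sample, legs about 110 mm, 24 mm high. Origin on its underside.

How it is judged:
By the outcome, as a careful person would: the job done as asked, in the order asked, and still so for the second after the job is handed in, with the robot touching nothing.
It also fails if it takes over 72 s, if anything falls off the work surface, if the arm or the gripper's body presses on something with over 40 N, if the wrist force passes 120 N, or if a joint passes its speed limit or range.

## Working session

There is one attempt and no reset: what is moved stays moved. The work goes in short steps, Python scripts to look and compute and a tool call to move; the robot and the scene stay as the last step left them, time stands still between calls to the robot, and variables do not carry over. Pictures are saved under pics/ and viewed, at most 12 in all, crops included, and the job is handed in when it is done.

Besides the shell and the picture viewer there is one more tool, called after ">>>" as name(argument=value, ...) on one line, values as JSON. jog_arm: Moves the arm, as the interface text tells. Its arguments: {"type":"object","properties":{"translation":{"type":"array"},"turn":{"type":"array"},"fingers":{"type":"array"},"newtons":{"type":"number"}},"required":["translation","turn","fingers"]}

```bash
ls; mkdir -p pics; python3 - <<'E'
from cell import readout, capture, camera_params, arm
import cv2,numpy as np
o=readout.get_obs();print({k:np.round(v,3) for k,v in o.items()},arm.tips_ahead)
for n in("scene","top"):
    p,d=capture(n);cv2.imwrite(f"pics/{n}0.png",p);np.save(f"pics/{n}0.npy",d)
    c=camera_params(n);print(n,{k:np.round(v,3).tolist() for k,v in c.items()})
E
```

```text
pics
{'time': np.float64(0.0), 'qpos': array([-1.337,  0.616, -0.013,  1.425,  0.008,  1.103, -0.04 ]), 'joint_vel': array([ 0.002, -0.   , -0.   , -0.   ,  0.002, -0.001,  0.001]), 'tau': array([-0.0000e+00, -4.6922e+01,  2.5900e-01, -1.7103e+01,  1.0000e-02,
        1.0000e-02, -0.0000e+00]), 'tcp_pos': array([0.167, 0.627, 0.241]), 'tool_rot': array([ 0.13 ,  0.992, -0.001, -0.   ]), 'ft_force': array([ 0.747, -0.255, -0.637]), 'ft_torque': array([0.012, 0.042, 0.017]), 'grasp_force': np.float64(0.0), 'finger_gap': np.float64(0.085)} 0.011
scene {'fx': 469.048, 'fy': 469.048, 'cx': 322.823, 'cy': 237.223, 'R': [[-0.852, 0.523, 0.009], [0.356, 0.591, -0.724], [-0.384, -0.614, -0.69]], 't': [0.525, -0.084, 1.702]}
top {'fx': 602.986, 'fy': 602.986, 'cx': 314.844, 'cy': 247.414, 'R': [[-0.011, -1.0, -0.006], [-0.996, 0.011, -0.093], [0.093, 0.005, -0.996]], 't': [-0.034, 0.59, 1.629]}
```

View pics/top0.png

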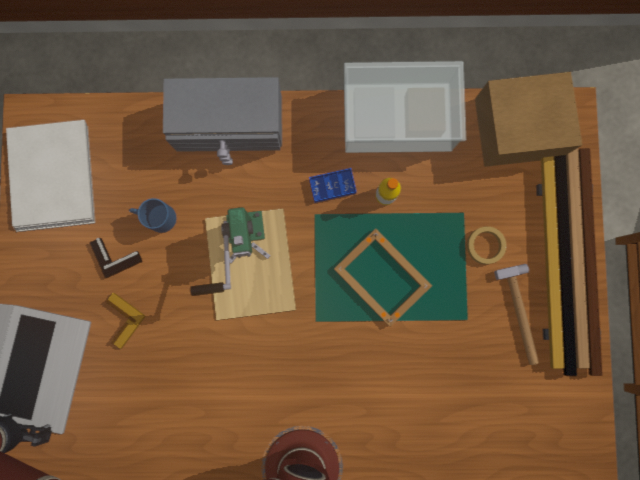

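View pics/scene0.png

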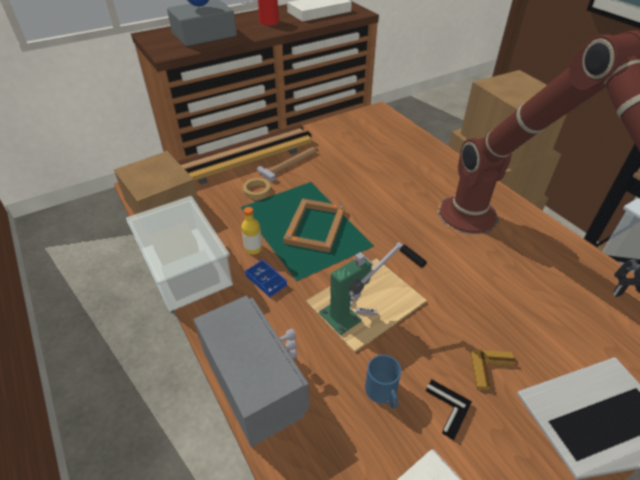

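The top view shows the frame on the mat at about (383,277), the press board at (250,265), and the lever grip at (207,289). Next I'll measure the frame and the board.

```bash
cat > h.py <<'E'
from cell import readout, capture, camera_params, arm
import cv2,numpy as np
from scipy.spatial.transform import Rotation as Ro
def ray(n_or_c,px,z):
    c=camera_params(n_or_c) if isinstance(n_or_c,str) else n_or_c
    R=np.array(c["R"]);t=np.array(c["t"]);px=np.atleast_2d(np.asarray(px,float))
    d=np.c_[(px[:,0]-c["cx"])/c["fx"],(px[:,1]-c["cy"])/c["fy"],np.ones(len(px))]@R
    o=-R.T@t
    return o+d*((z-o[2])/d[:,2])[:,None]
def proj(c,X):
    p=np.atleast_2d(X)@np.array(c["R"]).T+np.array(c["t"])
    return np.c_[c["fx"]*p[:,0]/p[:,2]+c["cx"],c["fy"]*p[:,1]/p[:,2]+c["cy"]]
def big(m):
    cs,_=cv2.findContours(m.astype(np.uint8),cv2.RETR_EXTERNAL,cv2.CHAIN_APPROX_NONE)
    return max(cs,key=cv2.contourArea)
E
python3 - <<'E'
from h import *
p=cv2.imread("pics/top0.png");h=cv2.cvtColor(p,cv2.COLOR_BGR2HSV)
m=(h[...,0]<25)&(h[...,1]>60)&(h[...,2]>90);mm=np.zeros_like(m);mm[220:320,325:455]=m[220:320,325:455]
mm=cv2.morphologyEx(mm.astype(np.uint8),cv2.MORPH_CLOSE,np.ones((3,3)))
r=cv2.minAreaRect(ray("top",big(mm)[:,0],0.025)[:,:2].astype(np.float32));print("frame",r,cv2.boxPoints(r).round(3).tolist())
b=(h[...,0]>14)&(h[...,0]<30)&(h[...,2]>150)&(h[...,1]<150);bb=np.zeros_like(b);bb[205:325,200:300]=b[205:325,200:300]
r=cv2.minAreaRect(ray("top",big(bb)[:,0],0.010)[:,:2].astype(np.float32));print("board",r,cv2.boxPoints(r).round(3).tolist())
k=(h[...,2]<50);kk=np.zeros_like(k);kk[275:300,185:226]=k[275:300,185:226]
r=cv2.minAreaRect(ray("top",big(kk)[:,0],0.235)[:,:2].astype(np.float32));print("grip",r)
a=cv2.resize(p[215:335,195:300],None,fx=4,fy=4,interpolation=cv2.INTER_CUBIC)
f=cv2.resize(p[225:330,330:435],None,fx=3.8,fy=3.8,interpolation=cv2.INTER_CUBIC)
s=np.zeros((480,800,3),np.uint8);s[:,:400]=a[:480,:400];s[:399,400:799]=f[:399,:399];cv2.imwrite("pics/c1.png",s)
E
```

```text
frame ((0.5068227648735046, -0.22388285398483276), (0.21985261142253876, 0.16094239056110382), 43.15748977661133) [[0.3720000088214874, -0.23999999463558197], [0.4819999933242798, -0.3580000102519989], [0.6420000195503235, -0.2070000022649765], [0.5320000052452087, -0.09000000357627869]]
board ((0.5501505732536316, 0.1400059014558792), (0.2857780456542969, 0.22169822454452515), 6.651147365570068) [[0.39500001072883606, 0.23399999737739563], [0.42100000381469727, 0.013000000268220901], [0.7049999833106995, 0.04600000008940697], [0.6790000200271606, 0.2669999897480011]]Traceback (most recent call last):
  File "<stdin>", line 9, in <module>
  File "h.py", line 15, in big
    return max(cs,key=cv2.contourArea)
ValueError: max() iterable argument is empty
```

```bash
cat >> h.py <<'E'
def go(pos,yaw):
    "shift in tool axes and turn for a down-pointing tool whose y axis should have world yaw (deg)"
    o=readout.get_obs();R=Ro.from_quat(o["tool_rot"]).as_matrix()
    y=np.degrees(np.arctan2(R[1,1],R[0,1]));dz=(yaw-y+180)%360-180
    # tilt-corrected turn
    a=np.radians(yaw);Y=np.array([np.cos(a),np.sin(a),0]);Z=np.array([0,0,-1.]);T=np.c_[np.cross(Y,Z),Y,Z]
    print("shift",(R.T@(np.array(pos)-o["tcp_pos"])).round(4),"turn",Ro.from_matrix(R.T@T).as_rotvec().round(3),"yaw",y.round(1),"d",dz.round(1),"t",o["time"],"pos",np.round(o["tcp_pos"],4),"F",np.round(o["ft_force"],1),"q",np.round(o["qpos"],2))
E
python3 - <<'E'
from h import *
go([.42,.20,.33],-10)
p=cv2.imread("pics/top0.png");h=cv2.cvtColor(p,cv2.COLOR_BGR2HSV)
print(p[288,200:225:4].tolist())
k=(h[...,2]<75);kk=np.zeros_like(k);kk[278:302,185:226]=k[278:302,185:226]
try:
    r=cv2.minAreaRect(ray("top",big(kk)[:,0],0.235)[:,:2].astype(np.float32));print("grip",r)
except Exception as e: print(e)
print(ray("top",[207,289],.235))
a=cv2.resize(p[215:335,195:295],None,fx=4,fy=4,interpolation=cv2.INTER_CUBIC)
f=cv2.resize(p[225:330,330:435],None,fx=3.8,fy=3.8,interpolation=cv2.INTER_CUBIC)
s=np.zeros((480,800,3),np.uint8);s[:,:400]=a[:480,:400];s[:399,400:799]=f[:399,:399];cv2.imwrite("pics/c1.png",s)
E
```

```text
shift [-0.3542 -0.3481 -0.0879] turn [-0.002  0.002  1.485] yaw 75.1 d -85.1 t 0.1 pos [0.1674 0.6274 0.2412] F [ 0.1 -0.  -0.4] q [-1.34  0.62 -0.01  1.42  0.01  1.1  -0.04]
[[35, 45, 57], [36, 45, 58], [33, 44, 57], [35, 45, 58], [35, 44, 58], [34, 46, 58], [114, 112, 119]]
grip ((0.47413039207458496, 0.2181384563446045), (0.021332940086722374, 0.07666827738285065), 6.506269454956055)
[[0.47331126 0.21740488 0.235     ]]
```

View pics/c1.png

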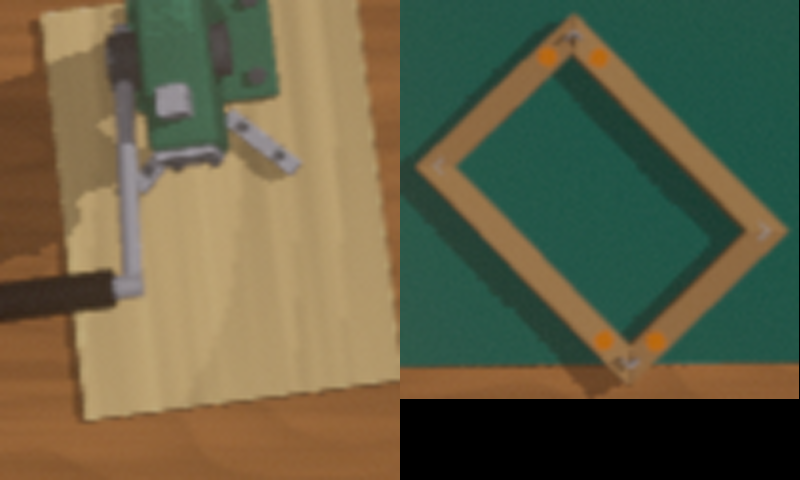

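The crop shows the dotted joints at the top (573,30) and bottom (630,360) of the frame, as the geometry predicts. The right bar is at (262,140) and the grip is on the left. I'll start moving.

>>> jog_arm(translation=[[0,0,-0.05],[-0.05,-0.05,-0.088],[-0.354,-0.348,-0.088],[-0.354,-0.348,-0.088],[-0.354,-0.348,-0.088]], turn=[[0,0,0.15],[0,0,0.3],[0,0,0.45],[0,0,0.6],[0,0,0.75]], fingers=[1,1,1,1,1])

```text
time: 0.6
tcp_pos: [0.2666, 0.4588, 0.3206]
tool_rot: [0.487, 0.874, -0.0, 0.0]
ft_force: [0.6, -0.2, 0.0]
finger_gap: 0.0852
grasp_force: 0.0
```

```bash
python3 -c "
from h import *
go([.42,.20,.33],-10)"
```

```text
shift [-0.3008 -0.0057 -0.0093] turn [-0.     0.     0.729] yaw 31.8 d -41.8 t 0.6 pos [0.2666 0.4588 0.3206] F [ 0.6 -0.2  0. ] q [-1.23  0.36  0.21  1.65 -0.08  1.14 -0.45]
```

>>> jog_arm(translation=[[-0.3,-0.006,0],[-0.3,-0.006,0],[-0.3,-0.006,0],[-0.3,-0.006,0],[-0.3,-0.006,0]], turn=[[0,0,0.15],[0,0,0.3],[0,0,0.45],[0,0,0.6],[0,0,0.73]], fingers=[1,1,1,1,1])

```text
time: 1.1
tcp_pos: [0.3948, 0.2445, 0.3206]
tool_rot: [0.766, 0.643, -0.0, -0.0]
ft_force: [2.2, 0.2, 0.7]
finger_gap: 0.0855
grasp_force: 0.0
```

```bash
python3 -c "
from h import *
go([.544,-.285,.14],-46.8)"
```

```text
shift [-0.4954  0.2393  0.1805] turn [-0.     0.     0.642] yaw -10.0 d -36.8 t 1.1 pos [0.3948 0.2445 0.3206] F [2.2 0.2 0.7] q [-0.95  0.26  0.46  1.82 -0.13  1.09 -0.62]
```

>>> jog_arm(translation=[[-0.495,0.22,0],[-0.495,0.22,0],[-0.495,0.22,0],[-0.495,0.22,0.0],[-0.495,0.22,0.0]], turn=[[0,0,0.13],[0,0,0.26],[0,0,0.39],[0,0,0.52],[0,0,0.642]], fingers=[1,1,1,1,1])

```text
time: 1.6
tcp_pos: [0.4557, 0.0024, 0.3207]
tool_rot: [0.93, 0.368, 0.0, -0.0]
ft_force: [1.4, 0.7, 0.1]
finger_gap: 0.0856
grasp_force: 0.0
```

```bash
python3 -c "
from h import *
go([.544,-.285,.14],-46.8)"
```

```text
shift [-0.1325  0.2699  0.1805] turn [-0.001 -0.     0.   ] yaw -46.8 d -0.0 t 1.6 pos [0.4557 0.0024 0.3207] F [1.4 0.7 0.1] q [-0.59  0.28  0.7   1.84 -0.2   1.09 -0.63]
```

>>> jog_arm(translation=[[-0.13,0.27,0.1805],[-0.13,0.27,0.1805],[-0.13,0.27,0.1805],[-0.13,0.27,0.1805],[-0.13,0.27,0.1805]], turn=[[0,0,0],[0,0,0],[0,0,0],[0,0,0],[0,0,0]], fingers=[1,1,1,1,1])

```text
time: 2.1
tcp_pos: [0.5215, -0.2011, 0.1901]
tool_rot: [0.929, 0.371, -0.0, -0.001]
ft_force: [0.9, 0.0, 0.0]
finger_gap: 0.0852
grasp_force: 0.0
```

>>> jog_arm(translation=[[-0.02,0.06,0.04],[-0.02,0.06,0.04],[-0.02,0.06,0.04],[-0.02,0.06,0.04]], turn=[[0,0,0],[0,0,0],[0,0,0],[0,0,0]], fingers=[1,1,1,1])

```text
time: 2.5
tcp_pos: [0.5476, -0.2567, 0.1511]
tool_rot: [0.929, 0.37, -0.001, -0.001]
ft_force: [-0.1, 0.3, 0.2]
finger_gap: 0.0855
grasp_force: 0.0
```

```bash
python3 -c "
from h import *
go([.544,-.285,.016],-46.8)
p,d=capture('wrist');cv2.imwrite('pics/w1.png',p)
c=camera_params('wrist')
print(proj(c,[[.642,-.207,.025],[.544,-.285,.025],[.482,-.358,.025]]))
"
```

```text
shift [-0.022   0.0184  0.135 ] turn [-0.002  0.     0.004] yaw -46.5 d -0.3 t 2.5 pos [ 0.5476 -0.2567  0.1511] F [-0.1  0.3  0.2] q [ 0.07  0.7   0.57  1.68 -0.46  0.9   0.01]
[[365.57959364  59.8450307 ]
 [342.38335877 268.23343942]
 [354.51824781 395.6353391 ]]
```

View pics/w1.png

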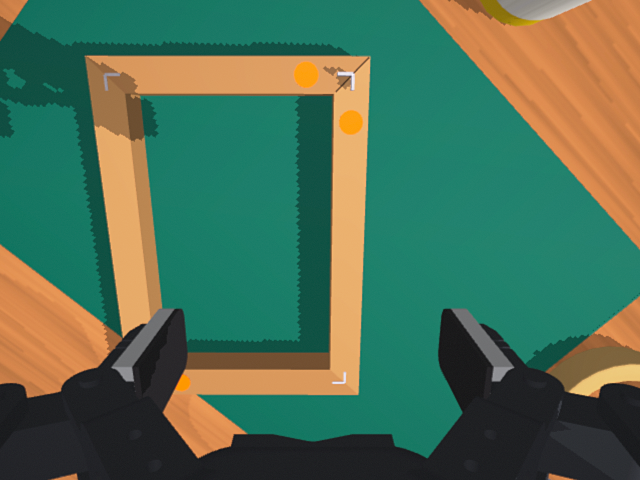

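The wrist view shows the open corner at (370,57) against a predicted (366,60), so the pose is good to about 2 mm. I'll descend and pinch.

>>> jog_arm(translation=[[-0.022,0.02,0.05],[-0.022,0.02,0.09],[-0.022,0.02,0.12],[-0.022,0.02,0.135],[-0.022,0.02,0.135]], turn=[[0,0,0.005],[0,0,0.005],[0,0,0.005],[0,0,0.005],[0,0,0.005]], fingers=[0.4,0.4,0.4,0.4,0.4])

```text
time: 3.05
tcp_pos: [0.5455, -0.2846, 0.0158]
tool_rot: [0.929, 0.369, -0.001, -0.002]
ft_force: [-0.6, 0.4, 1.1]
finger_gap: 0.0599
grasp_force: 0.0
```

>>> jog_arm(translation=[[0,0,0],[0,0,0],[0,0,0],[0,0,0],[0,0,0]], turn=[[0,0,0],[0,0,0],[0,0,0],[0,0,0],[0,0,0]], fingers=[-1,-1,-1,-1,-1], newtons=60)

```text
time: 3.55
tcp_pos: [0.5471, -0.2875, 0.019]
tool_rot: [0.93, 0.368, 0.001, 0.001]
ft_force: [-0.6, 0.5, 6.5]
finger_gap: 0.0183
grasp_force: 61.9
```

```bash
python3 -c "
from h import *
o=readout.get_obs();print(o['finger_gap'],o['grasp_force'])
go([.48,-.15,.12],-38.35)
"
```

```text
0.018269258395379816 61.87795400619507
shift [ 0.0454 -0.1458 -0.1014] turn [ 0.004 -0.001 -0.147] yaw -46.8 d 8.4 t 3.55 pos [ 0.5471 -0.2875  0.019 ] F [-0.6  0.5  6.5] q [ 0.19  0.89  0.45  1.72 -0.58  0.66  0.14]
```

>>> jog_arm(translation=[[0,0,-0.02],[0,0,-0.05],[0.02,-0.03,-0.06],[0.05,-0.1,-0.06],[0.05,-0.14,-0.06]], turn=[[0,0,0],[0,0,0],[0,0,0],[0,0,-0.07],[0,0,-0.147]], fingers=[-1,-1,-1,-1,-1])

```text
time: 4.05
tcp_pos: [0.4964, -0.1605, 0.0772]
tool_rot: [0.899, 0.438, 0.002, 0.001]
ft_force: [0.7, 1.8, -4.5]
finger_gap: 0.0185
grasp_force: 60.4
```

```bash
python3 -c "
from h import *
o=readout.get_obs();print(o['finger_gap'],o['grasp_force'])
go([.443,.0464,.08],-38.35)
"
```

```text
0.018549923192875167 60.40860414505005
shift [ 0.1299 -0.1696 -0.0031] turn [ 0.003 -0.002  0.005] yaw -38.1 d -0.3 t 4.05 pos [ 0.4964 -0.1605  0.0772] F [ 0.7  1.8 -4.5] q [-0.02  0.69  0.45  1.97 -0.53  0.59  0.13]
```

>>> jog_arm(translation=[[0.025,-0.035,0],[0.05,-0.07,0],[0.08,-0.105,0],[0.105,-0.14,0],[0.13,-0.165,0]], turn=[[0,0,0],[0,0,0],[0,0,0],[0,0,0],[0,0,0]], fingers=[-1,-1,-1,-1,-1])

```text
time: 4.55
tcp_pos: [0.4443, 0.044, 0.0768]
tool_rot: [0.9, 0.436, -0.001, -0.001]
ft_force: [1.4, 0.7, -4.6]
finger_gap: 0.0185
grasp_force: 60.4
```

>>> jog_arm(translation=[[0,0,0.01],[0,0,0.02],[0,0,0.03]], turn=[[0,0,0],[0,0,0],[0,0,0]], fingers=[-1,-1,-1])

```text
time: 4.85
tcp_pos: [0.4467, 0.0402, 0.0463]
tool_rot: [0.901, 0.435, 0.0, 0.001]
ft_force: [-0.2, -0.9, -3.6]
finger_gap: 0.0186
grasp_force: 60.5
```

```bash
python3 -c "
from h import *
go([.443,.0464,.03],-38.35)
p,d=capture('wrist');cv2.imwrite('pics/w2.png',p)
c=camera_params('wrist');f=Ro.from_euler('z',51.65,degrees=True).as_matrix()
O=np.array([.6073,.1467,.024])
print(proj(c,O+np.array([[-.012,0,0],[-.072,0,0],[0,.012,0],[0,.072,0]])@f.T))
"
```

```text
shift [ 0.0025 -0.0068  0.0163] turn [ 0.002  0.    -0.002] yaw -38.5 d 0.1 t 4.85 pos [0.4467 0.0402 0.0463] F [-0.2 -0.9 -3.6] q [-0.4   0.68  0.39  2.19 -0.68  0.39 -0.12]
[[ 526.73414265 -261.7812088 ]
 [ 501.73534722  -20.36697984]
 [ 488.59948842 -317.96571674]
 [ 268.89096425 -316.45738787]]
```

View pics/w2.png

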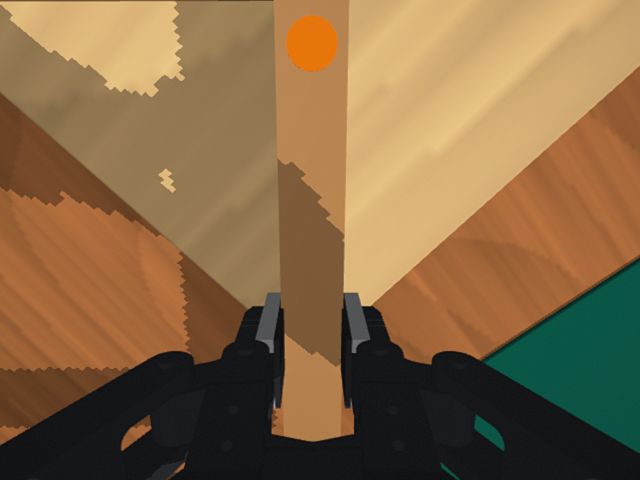

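The wrist view shows the rail held straight (columns 275–350, dot at (312,43)), but the bars aren't in view. I'll lower it and slide it in to 10 mm short of home.

>>> jog_arm(translation=[[0,0,0.01],[0.01,0.008,0.017],[0.03,0.024,0.017],[0.052,0.043,0.017],[0.052,0.043,0.017]], turn=[[0,0,0],[0,0,0],[0,0,0],[0,0,0],[0,0,0]], fingers=[-1,-1,-1,-1,-1])

```text
time: 5.4
tcp_pos: [0.518, 0.0553, 0.0296]
tool_rot: [0.9, 0.435, 0.004, 0.002]
ft_force: [0.5, 0.0, -3.0]
finger_gap: 0.0188
grasp_force: 60.5
```

```bash
python3 -c "
from h import *
go([.5226,.0557,.026],-38.35)
p,d=capture('wrist');cv2.imwrite('pics/w3.png',p)
c=camera_params('wrist');f=Ro.from_euler('z',51.65,degrees=True).as_matrix()
O=np.array([.6073,.1467,.024])
print(proj(c,O+np.array([[-.012,0,0],[-.072,0,0],[0,.012,0],[0,.072,0]])@f.T))
"
```

```text
shift [0.0032 0.0033 0.0036] turn [ 0.007 -0.005 -0.001] yaw -38.4 d 0.1 t 5.4 pos [0.518  0.0553 0.0296] F [ 0.5  0.  -3. ] q [-0.42  0.78  0.43  2.   -0.66  0.49 -0.18]
[[ 369.55957113  -58.53421042]
 [ 363.28928654  157.8341237 ]
 [ 327.205777   -108.94923532]
 [ 107.88410423 -108.46387015]]
```

View pics/w3.png

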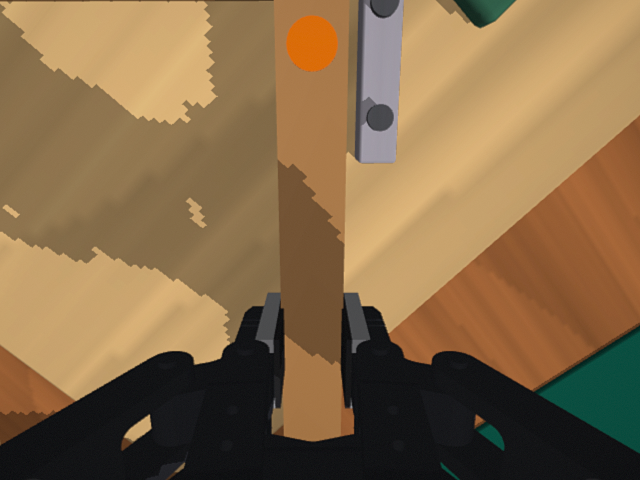

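The bar's near end is at (359,160) against a predicted (363,158), so the rail is about 3 mm off the bar. I'll lower the frame, then nudge it in.

>>> jog_arm(translation=[[0,0,0.002],[0,0,0.004],[0,0,0.004]], turn=[[0.003,-0.002,0],[0.007,-0.005,0],[0.007,-0.005,0]], fingers=[-1,-1,-1])

```text
time: 5.75
tcp_pos: [0.5109, 0.0545, 0.026]
tool_rot: [0.901, 0.435, -0.005, -0.003]
ft_force: [-2.6, -0.8, 2.0]
finger_gap: 0.0185
grasp_force: 61.2
```

>>> jog_arm(translation=[[0.001,0.001,0],[0.002,0.002,0],[0.002,0.002,0]], turn=[[0,0,0],[0,0,0],[0,0,0]], fingers=[-1,-1,-1])

```text
time: 6.05
tcp_pos: [0.5133, 0.0553, 0.026]
tool_rot: [0.9, 0.435, -0.005, -0.003]
ft_force: [-4.6, -1.2, 5.4]
finger_gap: 0.0184
grasp_force: 61.7
```

```bash
cat >> h.py <<'E'
def ff():
    o=readout.get_obs();R=Ro.from_quat(o["tool_rot"]).as_matrix()
    print("tool-frame F",(R.T@o["ft_force"]).round(1),"T",np.round(R.T@o["ft_torque"],2))
E
python3 -c "
from h import *
go([.5226,.0557,.026],-38.35);ff()"
```

```text
shift [ 0.0061  0.007  -0.0001] turn [-0.009  0.007 -0.001] yaw -38.4 d 0.1 t 6.05 pos [0.5133 0.0553 0.026 ] F [-4.6 -1.2  5.4] q [-0.42  0.78  0.43  2.   -0.65  0.51 -0.19]
tool-frame F [-3.8 -2.9 -5.3] T [ 0.29 -0.6  -0.1 ]
```

>>> jog_arm(translation=[[0.001,0.001,-0.0005],[0.002,0.002,-0.0005],[0.003,0.003,-0.0005],[0.004,0.004,-0.0005],[0.004,0.004,-0.0005]], turn=[[-0.007,0.005,0],[-0.007,0.005,0],[-0.007,0.005,0],[-0.007,0.005,0],[-0.007,0.005,0]], fingers=[-1,-1,-1,-1,-1])

```text
time: 6.55
tcp_pos: [0.5207, 0.0568, 0.026]
tool_rot: [0.9, 0.436, -0.0, -0.0]
ft_force: [-2.1, 0.6, -1.2]
finger_gap: 0.0185
grasp_force: 60.9
```

```bash
python3 -c "
from h import *
go([.5226,.0557,.026],-38.35);ff()"
```

```text
shift [0.0003 0.0022 0.    ] turn [-0.  0.  0.] yaw -38.3 d -0.0 t 6.55 pos [0.5207 0.0568 0.026 ] F [-2.1  0.6 -1.2] q [-0.42  0.79  0.43  1.99 -0.66  0.51 -0.19]
tool-frame F [-0.8 -2.1  1.2] T [ 0.07 -0.17 -0.11]
```

>>> jog_arm(translation=[[0.0005,0.001,0],[0.001,0.002,0],[0.001,0.002,0]], turn=[[0,0,0],[0,0,0],[0,0,0]], fingers=[-1,-1,-1])

```text
time: 6.85
tcp_pos: [0.5208, 0.0567, 0.026]
tool_rot: [0.9, 0.436, -0.002, -0.002]
ft_force: [-5.0, 0.7, 2.6]
finger_gap: 0.0185
grasp_force: 61.4
```

```bash
python3 -c "
from h import *
go([.5226,.0557,.026],-38.35);ff()"
```

```text
shift [ 0.0003  0.002  -0.    ] turn [-0.004  0.002  0.   ] yaw -38.3 d -0.0 t 6.85 pos [0.5208 0.0567 0.026 ] F [-5.   0.7  2.6] q [-0.42  0.79  0.43  1.99 -0.65  0.51 -0.19]
tool-frame F [-2.5 -4.3 -2.6] T [ 0.67 -0.51 -0.18]
```

>>> jog_arm(translation=[[0.001,0.0005,0],[0.002,0.001,0],[0.003,0.0015,0],[0.003,0.0015,0]], turn=[[0,0,0],[0,0,0],[0,0,0],[0,0,0]], fingers=[-1,-1,-1,-1])

```text
time: 7.25
tcp_pos: [0.5209, 0.0567, 0.026]
tool_rot: [0.9, 0.435, -0.004, -0.002]
ft_force: [-9.8, -1.8, 7.2]
finger_gap: 0.0184
grasp_force: 62.1
```

```bash
python3 -c "
from h import *
go([.5226,.0557,.026],-38.35);ff()"
```

```text
shift [ 0.0003  0.0019 -0.    ] turn [-0.008  0.006 -0.001] yaw -38.4 d 0.0 t 7.25 pos [0.5209 0.0567 0.026 ] F [-9.8 -1.8  7.2] q [-0.43  0.79  0.44  1.98 -0.65  0.52 -0.19]
tool-frame F [-7.6 -6.6 -7.1] T [ 1.21 -1.38 -0.31]
```

>>> jog_arm(translation=[[0.0015,0.0015,-0.0005],[0.003,0.003,-0.001],[0.004,0.004,-0.0015],[0.004,0.004,-0.0015],[0.004,0.004,-0.0015]], turn=[[0,0,0],[0,0,0],[0,0,0],[0,0,0],[0,0,0]], fingers=[-1,-1,-1,-1,-1])

```text
time: 7.75
tcp_pos: [0.5225, 0.0557, 0.0261]
tool_rot: [0.9, 0.437, -0.009, -0.003]
ft_force: [-13.5, -4.9, 3.7]
finger_gap: 0.0185
grasp_force: 62.2
```

```bash
python3 -c "
from h import *
go([.5226,.0557,.026],-38.35);ff()
p,d=capture('wrist');cv2.imwrite('pics/w4.png',p)"
```

```text
shift [0.0001 0.0001 0.0001] turn [-0.013  0.013  0.002] yaw -38.2 d -0.1 t 7.75 pos [0.5225 0.0557 0.0261] F [-13.5  -4.9   3.7] q [-0.43  0.8   0.44  1.97 -0.64  0.54 -0.2 ]
tool-frame F [-12.3  -7.6  -3.4] T [ 1.38 -2.41 -0.89]
```

View pics/w4.png

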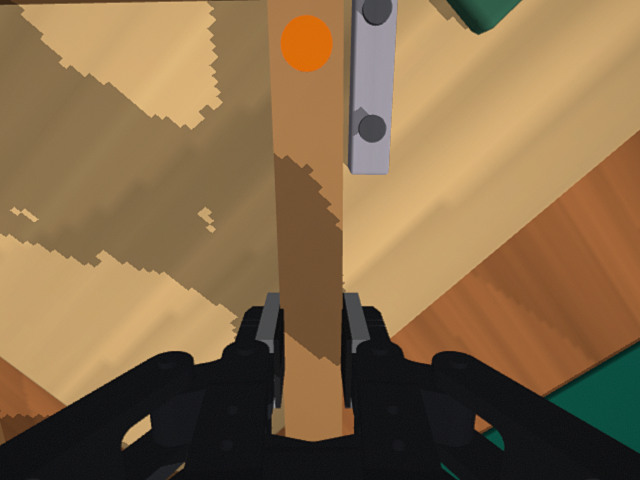

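The rail still shows about 2 mm of gap to the right bar (344 against 350 at row 160), while x is hard against the left bar. I'll push along tool y.

>>> jog_arm(translation=[[-0.001,0.0015,-0.0005],[-0.001,0.003,-0.0005],[-0.001,0.004,-0.0005],[-0.001,0.004,-0.0005]], turn=[[0,0,0],[0,0,0],[0,0,0],[0,0,0]], fingers=[-1,-1,-1,-1])

```text
time: 8.2
tcp_pos: [0.5248, 0.0539, 0.0261]
tool_rot: [0.899, 0.437, -0.009, -0.004]
ft_force: [-13.1, -3.8, 0.5]
finger_gap: 0.0183
grasp_force: 62.0
```

```bash
python3 -c "
from h import *
go([.5226,.0557,.026],-38.35);ff()"
```

```text
shift [ 0.0001 -0.0029  0.0002] turn [-0.015  0.012  0.004] yaw -38.1 d -0.2 t 8.2 pos [0.5248 0.0539 0.0261] F [-13.1  -3.8   0.5] q [-0.42  0.8   0.44  1.96 -0.64  0.54 -0.2 ]
tool-frame F [-11.   -8.   -0.2] T [ 1.57 -1.96 -0.93]
```

>>> jog_arm(translation=[[0,0.001,0],[0,0.002,0],[0,0.003,0],[0,0.003,0]], turn=[[0,0,0],[0,0,0],[0,0,0],[0,0,0]], fingers=[-1,-1,-1,-1])

```text
time: 8.6
tcp_pos: [0.5249, 0.0538, 0.0261]
tool_rot: [0.899, 0.438, -0.01, -0.007]
ft_force: [-16.4, -0.1, 6.0]
finger_gap: 0.018
grasp_force: 62.5
```

```bash
python3 -c "
from h import *
go([.5226,.0557,.026],-38.35);ff()
p,d=capture('wrist');cv2.imwrite('pics/w5.png',p)
g=cv2.cvtColor(p,cv2.COLOR_BGR2HSV)
for r in(40,100,150): print(r,p[r,330:366:2].tolist())"
```

```text
shift [ 0.0001 -0.003   0.0002] turn [-0.021  0.013  0.005] yaw -38.1 d -0.3 t 8.6 pos [0.5249 0.0538 0.0261] F [-16.4  -0.1   6. ] q [-0.42  0.8   0.44  1.96 -0.64  0.55 -0.19]
tool-frame F [-10.3 -13.   -5.6] T [ 2.41 -2.02 -0.99]
40 [[11, 108, 221], [68, 120, 179], [77, 122, 168], [76, 122, 169], [75, 122, 168], [75, 122, 170], [74, 116, 160], [89, 81, 81], [145, 135, 140], [165, 155, 159], [163, 153, 158], [164, 154, 159], [164, 153, 159], [164, 155, 159], [162, 152, 159], [162, 152, 158], [160, 151, 156], [162, 151, 156]]
100 [[76, 122, 169], [76, 123, 171], [76, 122, 170], [75, 122, 170], [75, 122, 169], [75, 123, 171], [78, 115, 158], [134, 123, 126], [166, 157, 162], [164, 156, 160], [164, 153, 159], [166, 156, 161], [165, 155, 160], [164, 154, 159], [162, 153, 158], [162, 153, 158], [162, 152, 158], [161, 152, 158]]
150 [[76, 124, 170], [78, 125, 171], [77, 124, 171], [77, 125, 172], [76, 123, 172], [75, 122, 171], [90, 121, 162], [163, 150, 155], [165, 154, 160], [165, 155, 159], [164, 155, 159], [164, 155, 159], [165, 153, 160], [164, 154, 159], [163, 153, 159], [164, 153, 158], [163, 152, 157], [164, 154, 160]]
```

>>> jog_arm(translation=[[0,0,0],[0,0,0],[0,0,0],[-0.002,-0.002,0],[-0.004,-0.0035,0]], turn=[[0,0,0],[0,0,0],[0,0,0],[0,0,0],[0,0,0]], fingers=[-1,-1,-1,-1,-1])

```text
time: 9.15
tcp_pos: [0.5245, 0.0539, 0.0264]
tool_rot: [0.899, 0.438, -0.006, -0.004]
ft_force: [-7.0, 3.0, -3.3]
finger_gap: 0.0185
grasp_force: 60.9
```

```bash
python3 -c "
from h import *
go([.5226,.0557,.026],-38.35);ff()"
```

```text
shift [ 0.0002 -0.0026  0.0004] turn [-0.013  0.006  0.004] yaw -38.1 d -0.3 t 9.15 pos [0.5245 0.0539 0.0264] F [-7.   3.  -3.3] q [-0.42  0.79  0.44  1.97 -0.64  0.54 -0.19]
tool-frame F [-1.9 -7.3  3.4] T [ 1.26 -0.36 -0.56]
```

>>> jog_arm(translation=[[0,-0.0025,0.0015],[0,-0.0025,0.0015],[0,-0.0025,0.0015],[0,-0.0025,0.0015],[0,-0.0025,0.0015]], turn=[[0,0,0],[0,0,0],[0,0,0],[0,0,0],[0,0,0]], fingers=[0,0,0,0,0])

```text
time: 9.65
tcp_pos: [0.53, 0.0534, 0.027]
tool_rot: [0.9, 0.435, 0.001, 0.0]
ft_force: [-0.1, -0.1, 0.1]
finger_gap: 0.0429
grasp_force: 0.0
```

>>> jog_arm(translation=[[0,0,-0.04],[0,0,-0.08],[0,0,-0.12],[-0.05,0.03,-0.17],[-0.09,0.06,-0.22]], turn=[[0,0,0],[0,0,0],[0,0,0],[0,0,0],[0,0,0]], fingers=[0,0,0,-1,-1])

```text
time: 10.15
tcp_pos: [0.5221, -0.0199, 0.2153]
tool_rot: [0.9, 0.437, 0.0, 0.0]
ft_force: [0.7, -0.4, -0.6]
finger_gap: 0.0143
grasp_force: 0.0
```

```bash
python3 -c "
from h import *
go([.43,.21,.30],6.65);ff()
p,d=capture('top');cv2.imwrite('pics/t2.png',p)
f=Ro.from_euler('z',51.65,degrees=True).as_matrix();h=cv2.cvtColor(p,cv2.COLOR_BGR2HSV)
print(proj(camera_params('top'),np.array([.6073,.1467,.032])+np.array([[0,0,0],[-.22,0,0],[-.22,.16,0],[0,.16,0]])@f.T))
cv2.imwrite('pics/t2c.png',cv2.resize(p[205:335,170:310],None,fx=4,fy=4))"
```

```text
shift [ 0.1237 -0.2145 -0.0847] turn [ 0.    -0.    -0.783] yaw -38.2 d 44.9 t 10.15 pos [ 0.5221 -0.0199  0.2153] F [ 0.7 -0.4 -0.6] q [-0.45  0.52  0.68  1.84 -0.4   0.92 -0.26]
tool-frame F [0.1 0.8 0.6] T [-0.08  0.02 -0.02]
[[246.69110069 241.62483721]
 [310.05093483 290.81411296]
 [273.77704501 337.74306951]
 [210.28776612 287.82766079]]
```

View pics/t2c.png

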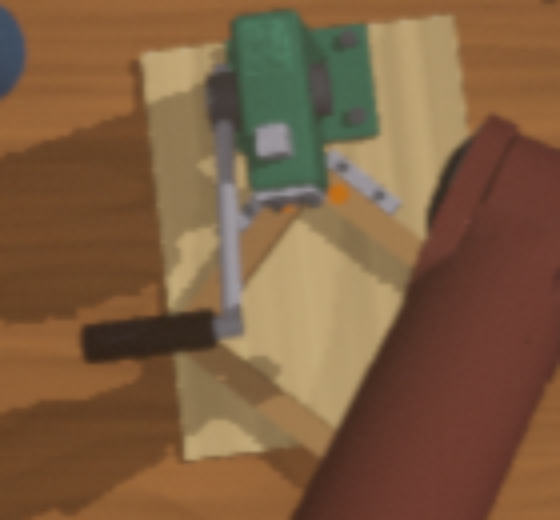

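The top view shows the frame home in the V with both bars touching the rails, and the grip at crop (150,335). Next is the lever.

>>> jog_arm(translation=[[0,0,-0.04],[0,-0.03,-0.08],[0.04,-0.06,-0.085],[0.08,-0.09,-0.085],[0.11,-0.12,-0.085]], turn=[[0,0,-0.14],[0,0,-0.28],[0,0,-0.42],[0,0,-0.56],[0,0,-0.7]], fingers=[-1,-1,-1,-1,-1])

```text
time: 10.7
tcp_pos: [0.4968, 0.1436, 0.2995]
tool_rot: [0.694, 0.72, 0.002, 0.0]
ft_force: [0.1, 0.5, 0.0]
finger_gap: -0.0001
grasp_force: 0.0
```

```bash
python3 -c "
from h import *
go([.474,.218,.30],6.65);ff()"
```

```text
shift [ 0.0752 -0.0201 -0.0004] turn [ 0.003 -0.002 -0.08 ] yaw 2.1 d 4.6 t 10.7 pos [0.4968 0.1436 0.2995] F [0.1 0.5 0. ] q [-0.69  0.38  0.52  1.73 -0.21  1.08 -0.06]
tool-frame F [ 0.5  0.1 -0. ] T [-0.03  0.04 -0.03]
```

>>> jog_arm(translation=[[0.035,-0.01,0],[0.072,-0.02,0],[0.072,-0.02,0.02],[0.072,-0.02,0.04],[0.072,-0.02,0.04]], turn=[[0,0,-0.08],[0,0,-0.08],[0,0,-0.08],[0,0,-0.08],[0,0,-0.08]], fingers=[-1,-1,-1,-1,-1])

```text
time: 11.2
tcp_pos: [0.4724, 0.2119, 0.2565]
tool_rot: [0.667, 0.745, -0.003, -0.001]
ft_force: [-0.3, -0.2, -0.6]
finger_gap: -0.0002
grasp_force: 0.0
```

```bash
python3 -c "
from h import *
go([.474,.218,.251],6.65);ff()
p,d=capture('wrist');cv2.imwrite('pics/w6.png',p)"
```

```text
shift [0.0059 0.0023 0.0054] turn [-0.006  0.002 -0.006] yaw 6.3 d 0.3 t 11.2 pos [0.4724 0.2119 0.2565] F [-0.3 -0.2 -0.6] q [-0.79  0.43  0.47  1.79 -0.23  0.99 -0.11]
tool-frame F [-0.2 -0.3  0.6] T [-0.03  0.01 -0.02]
```

View pics/w6.png

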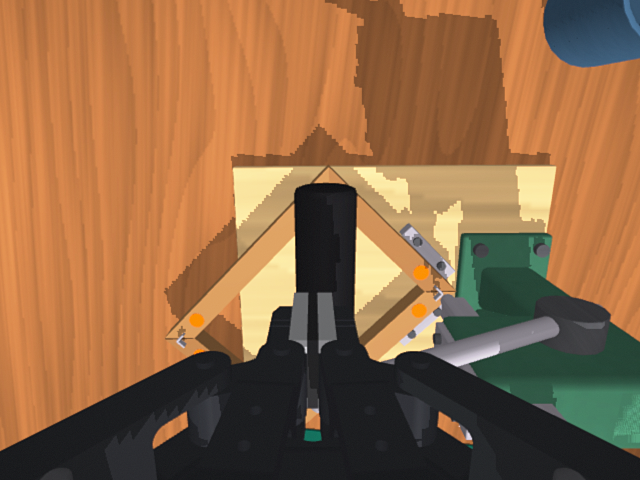

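The wrist view shows the grip centred under the shut fingers (columns 295–355) and the frame's nail corner at (437,291), snug on both bars. Pressing.

>>> jog_arm(translation=[[0.004,-0.002,0.015],[0.004,-0.007,0.03],[0.004,-0.01,0.044],[0.004,-0.012,0.056],[0.004,-0.012,0.056]], turn=[[0,0,0],[0,0,0],[0,0,0],[0,0,0],[0,0,0]], fingers=[-1,-1,-1,-1,-1])

```text
time: 11.75
tcp_pos: [0.4615, 0.2144, 0.2029]
tool_rot: [0.667, 0.745, -0.001, -0.001]
ft_force: [-1.3, -0.4, 2.6]
finger_gap: 0.0
grasp_force: 1.2
```

>>> jog_arm(translation=[[0,-0.001,0.01],[0,-0.001,0.02],[0,0,0.03],[0,0,0.036],[0,0,0.036]], turn=[[0,0,0],[0,0,0],[0,0,0],[0,0,0],[0,0,0]], fingers=[-1,-1,-1,-1,-1])

```text
time: 12.25
tcp_pos: [0.4608, 0.2146, 0.1676]
tool_rot: [0.667, 0.745, -0.001, -0.001]
ft_force: [-3.5, -0.3, 5.8]
finger_gap: -0.0001
grasp_force: 3.0
```

```bash
python3 -c "
from h import *
go([.460,.217,.1635],6.65);ff()"
```

```text
shift [ 0.0025 -0.0005  0.0041] turn [-0.003 -0.001 -0.006] yaw 6.3 d 0.4 t 12.25 pos [0.4608 0.2146 0.1676] F [-3.5 -0.3  5.8] q [-0.76  0.52  0.42  1.93 -0.3   0.76 -0.06]
tool-frame F [ 0.1 -3.5 -5.8] T [ 0.93 -0.05  0.  ]
```

Continuing down to a firm finish.

>>> jog_arm(translation=[[0,0,0.004],[0,0,0.008],[0,0,0.01],[0,0,0.01]], turn=[[0,0,0],[0,0,0],[0,0,0],[0,0,0]], fingers=[-1,-1,-1,-1])

```text
time: 12.65
tcp_pos: [0.4617, 0.2147, 0.1596]
tool_rot: [0.667, 0.745, 0.0, -0.001]
ft_force: [-6.7, -1.0, 15.7]
finger_gap: -0.0002
grasp_force: 8.2
```

```bash
python3 -c "
from h import *
go([.460,.217,.1635],6.65);ff()"
```

```text
shift [ 0.0025 -0.0015 -0.0039] turn [-0.001 -0.002 -0.007] yaw 6.3 d 0.4 t 12.65 pos [0.4617 0.2147 0.1596] F [-6.7 -1.  15.7] q [-0.75  0.53  0.41  1.94 -0.31  0.73 -0.05]
tool-frame F [ -0.2  -6.8 -15.7] T [ 1.57 -0.17 -0.01]
```

>>> jog_arm(translation=[[0,0,0.0015],[0,0,0.003],[0,0,0.003],[0,0,0.003]], turn=[[0,0,0],[0,0,0],[0,0,0],[0,0,0]], fingers=[-1,-1,-1,-1])

```text
time: 13.05
tcp_pos: [0.4619, 0.2147, 0.1579]
tool_rot: [0.667, 0.745, 0.001, -0.001]
ft_force: [-9.0, -1.2, 23.0]
finger_gap: 0.0003
grasp_force: 11.9
```

```bash
python3 -c "
from h import *
go([.460,.217,.1635],6.65);ff()"
```

```text
shift [ 0.0025 -0.0016 -0.0056] turn [-0.    -0.003 -0.007] yaw 6.3 d 0.4 t 13.05 pos [0.4619 0.2147 0.1579] F [-9.  -1.2 23. ] q [-0.75  0.54  0.41  1.94 -0.31  0.73 -0.05]
tool-frame F [ -0.1  -9.1 -23. ] T [ 2.03 -0.3  -0.02]
```

The lever went hard at 23 N, so the nail is flush. I'll let the lever up and go back to the rail.

>>> jog_arm(translation=[[0,0,-0.02],[0,0,-0.045],[0,0.004,-0.07],[0,0.008,-0.1],[0,0.012,-0.135]], turn=[[0,0,0],[0,0,0],[0,0,0],[0,0,0],[0,0,0]], fingers=[-1,-1,-1,-1,-1])

```text
time: 13.55
tcp_pos: [0.4746, 0.2158, 0.2909]
tool_rot: [0.667, 0.745, 0.001, 0.001]
ft_force: [1.4, 1.0, -0.6]
finger_gap: 0.0001
grasp_force: 0.0
```

```bash
python3 -c "
from h import *
go([.5247,.0538,.28],-38.35);ff()"
```

```text
shift [-0.1665  0.0321  0.0109] turn [ 0.002 -0.001  0.778] yaw 6.3 d -44.6 t 13.55 pos [0.4746 0.2158 0.2909] F [ 1.4  1.  -0.6] q [-0.81  0.39  0.49  1.73 -0.21  1.07 -0.14]
tool-frame F [0.8 1.5 0.6] T [-0.06  0.01 -0.03]
```

>>> jog_arm(translation=[[-0.04,0.0,0],[-0.08,0.01,0],[-0.12,0.02,0],[-0.15,0.032,0],[-0.166,0.032,0.01]], turn=[[0,0,0.15],[0,0,0.3],[0,0,0.45],[0,0,0.6],[0,0,0.75]], fingers=[-1,-1,-1,0,0])

```text
time: 14.05
tcp_pos: [0.5273, 0.0502, 0.2817]
tool_rot: [0.896, 0.444, 0.004, 0.003]
ft_force: [-0.1, 0.4, 1.3]
finger_gap: 0.0283
grasp_force: 0.0
```

>>> jog_arm(translation=[[0,0,0.03],[0,0,0.06],[0,0,0.1],[0,0,0.13],[0,0,0.14]], turn=[[0,0,0.028],[0,0,0.028],[0,0,0.028],[0,0,0.028],[0,0,0.028]], fingers=[0,0,0,0,0])

```text
time: 14.55
tcp_pos: [0.5232, 0.0545, 0.1371]
tool_rot: [0.9, 0.436, -0.001, -0.0]
ft_force: [-0.1, -0.0, -0.5]
finger_gap: 0.0425
grasp_force: 0.0
```

```bash
python3 -c "
from h import *
go([.5247,.0538,.0245],-38.35);ff()"
```

```text
shift [0.0006 0.0018 0.1126] turn [-0.002  0.002  0.001] yaw -38.3 d -0.1 t 14.55 pos [0.5232 0.0545 0.1371] F [-0.1 -0.  -0.5] q [-0.52  0.63  0.58  1.91 -0.49  0.75 -0.32]
tool-frame F [-0.  -0.   0.5] T [0.02 0.02 0.01]
```

>>> jog_arm(translation=[[0,0.0015,0.04],[0,0.0015,0.075],[0,0.0015,0.1],[0,0.0015,0.1105],[0,0.0015,0.1105]], turn=[[0,0,0],[0,0,0],[0,0,0],[0,0,0],[0,0,0]], fingers=[0,0,0,0,0])

```text
time: 15.05
tcp_pos: [0.5258, 0.0534, 0.0284]
tool_rot: [0.9, 0.436, 0.0, 0.0]
ft_force: [0.1, -0.2, 1.1]
finger_gap: 0.0421
grasp_force: 0.0
```

>>> jog_arm(translation=[[0,0,0],[0,0,0],[0,0,0],[0,0,0]], turn=[[0,0,0],[0,0,0],[0,0,0],[0,0,0]], fingers=[-1,-1,-1,-1], newtons=60)

```text
time: 15.45
tcp_pos: [0.5251, 0.0545, 0.0302]
tool_rot: [0.899, 0.438, 0.001, -0.001]
ft_force: [-3.0, 1.5, 5.5]
finger_gap: 0.0183
grasp_force: 60.9
```

>>> jog_arm(translation=[[-0.001,-0.001,-0.002],[-0.01,-0.01,-0.004],[-0.025,-0.025,-0.004],[-0.045,-0.045,-0.006],[-0.06,-0.06,-0.02]], turn=[[0,0,0],[0,0,0],[0,0,0],[0,0,0],[0,0,0]], fingers=[-1,-1,-1,-1,-1])

```text
time: 15.95
tcp_pos: [0.4387, 0.043, 0.048]
tool_rot: [0.9, 0.436, -0.001, 0.0]
ft_force: [-1.1, -0.6, -2.8]
finger_gap: 0.0185
grasp_force: 59.6
```

```bash
python3 -c "
from h import *
go([.49,-.12,.23],-38.35);ff()"
```

```text
shift [-0.0965  0.1412 -0.1819] turn [-0.001  0.002  0.   ] yaw -38.3 d -0.0 t 15.95 pos [0.4387 0.043  0.048 ] F [-1.1 -0.6 -2.8] q [-0.41  0.67  0.38  2.2  -0.67  0.38 -0.13]
tool-frame F [-1.2 -0.5  2.8] T [-0.2  -0.07 -0.  ]
```

>>> jog_arm(translation=[[-0.01,0.02,-0.03],[-0.03,0.05,-0.04],[-0.06,0.085,-0.07],[-0.08,0.12,-0.11],[-0.095,0.14,-0.15]], turn=[[0,0,0],[0,0,0],[0,0,0],[0,0,0],[0,0,0]], fingers=[-1,-1,-1,-1,-1])

```text
time: 16.45
tcp_pos: [0.4905, -0.1158, 0.1927]
tool_rot: [0.901, 0.435, -0.0, 0.001]
ft_force: [2.3, 0.9, -4.2]
finger_gap: 0.0184
grasp_force: 59.9
```

>>> jog_arm(translation=[[0,0,-0.03],[0,0,-0.03],[0,0,-0.03],[0,0,-0.03],[0,0,-0.03]], turn=[[0,0,-0.12],[0,0,-0.25],[0,0,-0.38],[0,0,-0.52],[0,0,-0.65]], fingers=[-1,-1,-1,-1,-1])

```text
time: 16.95
tcp_pos: [0.4902, -0.1132, 0.2216]
tool_rot: [0.712, 0.702, 0.0, 0.001]
ft_force: [-0.2, 0.1, -4.3]
finger_gap: 0.0184
grasp_force: 59.9
```

>>> jog_arm(translation=[[0,0,0],[0,0,0],[0,0,0],[0,0,0],[0,0,0]], turn=[[0,0,-0.13],[0,0,-0.26],[0,0,-0.39],[0,0,-0.52],[0,0,-0.65]], fingers=[-1,-1,-1,-1,-1])

```text
time: 17.45
tcp_pos: [0.4901, -0.1132, 0.2215]
tool_rot: [0.451, 0.893, 0.0, 0.0]
ft_force: [0.6, -0.5, -4.4]
finger_gap: 0.0181
grasp_force: 59.9
```

```bash
python3 -c "
from h import *
o=readout.get_obs();print(o['finger_gap'],o['grasp_force'])
go([.517,-.10,.23],111.65);ff()"
```

```text
0.01811773439831251 59.88138556480408
shift [-0.0053  0.0294 -0.0085] turn [-0.000e+00  1.000e-03 -1.313e+00] yaw 36.4 d 75.2 t 17.45 pos [ 0.4901 -0.1132  0.2215] F [ 0.6 -0.5 -4.4] q [-0.01  0.42  0.28  1.88 -0.15  0.86  0.98]
tool-frame F [-0.8  0.2  4.4] T [-0.26 -0.04  0.03]
```

>>> jog_arm(translation=[[0,0,0],[0,0,0],[0,0,0],[0,0,0],[0,0,0]], turn=[[0,0,-0.13],[0,0,-0.26],[0,0,-0.39],[0,0,-0.52],[0,0,-0.65]], fingers=[-1,-1,-1,-1,-1])

```text
time: 17.95
tcp_pos: [0.4899, -0.1132, 0.2213]
tool_rot: [0.142, 0.99, -0.0, -0.0]
ft_force: [0.6, 0.1, -4.5]
finger_gap: 0.0186
grasp_force: 59.9
```

>>> jog_arm(translation=[[0,0,0],[0,0,0],[0,0,0],[0,0,0],[0,0,0]], turn=[[0,0,-0.13],[0,0,-0.26],[0,0,-0.39],[0,0,-0.52],[0,0,-0.65]], fingers=[-1,-1,-1,-1,-1])

```text
time: 18.45
tcp_pos: [0.4896, -0.1132, 0.2211]
tool_rot: [-0.181, 0.983, 0.0, -0.001]
ft_force: [-0.2, -0.5, -4.2]
finger_gap: 0.0183
grasp_force: 59.9
```

```bash
python3 -c "
from h import *
go([.517,-.10,.025],111.65);ff()"
```

```text
shift [-0.0306  0.0025  0.1961] turn [ 0.    -0.001 -0.013] yaw 110.9 d 0.8 t 18.45 pos [ 0.4896 -0.1132  0.2211] F [-0.2 -0.5 -4.2] q [ 0.23  0.41 -0.07  1.87  0.04  0.86  2.08]
tool-frame F [ 0.4 -0.4  4.2] T [-0.31 -0.06 -0.02]
```

>>> jog_arm(translation=[[0,0,0.045],[0,0,0.09],[0,0,0.135],[0,0,0.17],[0,0,0.182]], turn=[[0,0,0],[0,0,0],[0,0,0],[0,0,0],[0,0,0]], fingers=[-1,-1,-1,-1,-1])

```text
time: 18.95
tcp_pos: [0.4876, -0.1128, 0.0363]
tool_rot: [-0.179, 0.984, 0.001, -0.004]
ft_force: [0.1, -1.1, -3.8]
finger_gap: 0.0184
grasp_force: 59.9
```

>>> jog_arm(translation=[[0,0,0.006],[0,0,0.012],[0,0,0.015],[0,0,0.015]], turn=[[0,0,0],[0,0,0],[0,0,0],[0,0,0]], fingers=[-1,-1,-1,-1])

```text
time: 19.35
tcp_pos: [0.4912, -0.1131, 0.0252]
tool_rot: [-0.18, 0.984, -0.0, 0.001]
ft_force: [-0.6, -0.3, -3.5]
finger_gap: 0.0181
grasp_force: 59.9
```

```bash
python3 -c "
from h import *
go([.49,-.113,.025],111.65);ff()"
```

```text
shift [0.0011 0.0006 0.0002] turn [-0.001  0.002 -0.017] yaw 110.7 d 1.0 t 19.35 pos [ 0.4912 -0.1131  0.0252] F [-0.6 -0.3 -3.5] q [ 0.21  0.73 -0.04  2.04  0.07  0.38  2.04]
tool-frame F [ 0.6 -0.   3.5] T [-0.29  0.01  0.02]
```

>>> jog_arm(translation=[[0,0,0.002],[0,0,0.003],[0,0,0.003],[0,0,0.003],[0,0,0.002]], turn=[[0,0,0],[0,0,0],[0,0,0],[0,0,0],[0,0,0]], fingers=[-1,-1,-1,0,0])

```text
time: 19.85
tcp_pos: [0.4914, -0.1133, 0.0231]
tool_rot: [-0.18, 0.984, -0.001, 0.001]
ft_force: [-0.3, -0.7, 0.6]
finger_gap: 0.0425
grasp_force: 0.0
```

>>> jog_arm(translation=[[0,0,0],[0,0,0],[0,0,-0.03],[0,0,-0.07],[0,0,-0.11]], turn=[[0,0,0],[0,0,0],[0,0,0],[0,0,0],[0,0,0]], fingers=[0,0,0,0,0])

```text
time: 20.35
tcp_pos: [0.49, -0.1129, 0.1331]
tool_rot: [-0.18, 0.984, 0.0, -0.001]
ft_force: [0.9, -0.1, 0.3]
finger_gap: 0.0428
grasp_force: 0.0
```

```bash
python3 -c "
from h import *
go([.53,-.25,.15],-68.35);ff()"
```

```text
shift [ 0.0111 -0.1424 -0.017 ] turn [-2.000e-03 -1.000e-03  3.125e+00] yaw 110.7 d -179.0 t 20.35 pos [ 0.49   -0.1129  0.1331] F [ 0.9 -0.1  0.3] q [ 0.23  0.54 -0.06  1.97  0.05  0.64  2.06]
tool-frame F [-0.9 -0.4 -0.3] T [ 0.04 -0.01 -0.03]
```

>>> jog_arm(translation=[[0.01,-0.03,-0.02],[0.015,-0.06,-0.03],[0.02,-0.1,-0.03],[0.025,-0.13,-0.03],[0.027,-0.1406,-0.03]], turn=[[0,0,0.15],[0,0,0.3],[0,0,0.45],[0,0,0.6],[0,0,0.74]], fingers=[0,0,0,0,0])

```text
time: 20.85
tcp_pos: [0.5146, -0.2588, 0.1626]
tool_rot: [0.194, 0.981, -0.002, 0.001]
ft_force: [0.1, 0.2, -0.9]
finger_gap: 0.0428
grasp_force: 0.0
```

>>> jog_arm(translation=[[0,0,0],[0,0,0],[0,0,0],[0,0,0],[0,0,0]], turn=[[0,0,0.15],[0,0,0.3],[0,0,0.45],[0,0,0.6],[0,0,0.74]], fingers=[0,0,0,0,0])

```text
time: 21.35
tcp_pos: [0.5148, -0.2538, 0.1621]
tool_rot: [0.533, 0.846, -0.0, -0.0]
ft_force: [0.2, -0.9, -0.3]
finger_gap: 0.0431
grasp_force: 0.0
```

>>> jog_arm(translation=[[0,0,0],[0,0,0],[0,0,0],[0,0,0],[0,0,0]], turn=[[0,0,0.15],[0,0,0.3],[0,0,0.45],[0,0,0.6],[0,0,0.74]], fingers=[0,0,0,0,0])

```text
time: 21.85
tcp_pos: [0.5148, -0.2537, 0.1621]
tool_rot: [0.803, 0.596, -0.0, -0.0]
ft_force: [0.5, 0.1, -0.3]
finger_gap: 0.0419
grasp_force: 0.0
```

>>> jog_arm(translation=[[0,0,0],[0,0,0],[0,0,0],[0,0,0],[0,0,0]], turn=[[0,0,0.15],[0,0,0.3],[0,0,0.45],[0,0,0.6],[0,0,0.74]], fingers=[0,0,0,0,0])

```text
time: 22.35
tcp_pos: [0.5149, -0.2537, 0.1621]
tool_rot: [0.964, 0.265, -0.0, -0.0]
ft_force: [-0.0, -0.7, -0.2]
finger_gap: 0.0425
grasp_force: 0.0
```

```bash
python3 -c "
from h import *
go([.5146,-.2541,.15],-69.3);ff()
p,d=capture('wrist');cv2.imwrite('pics/w7.png',p)
c=camera_params('wrist');f=Ro.from_euler('z',20.7,degrees=True).as_matrix()
print(proj(c,np.array([.503,-.1837,.025])+np.array([[.11,-.08,0],[.11,.08,0],[-.11,-.08,0]])@f.T))"
```

```text
shift [-0.0005  0.0003  0.0121] turn [-0.001  0.     0.176] yaw -59.2 d -10.1 t 22.35 pos [ 0.5149 -0.2537  0.1621] F [-0.  -0.7 -0.2] q [-0.04  0.71  0.78  1.76 -0.6   0.93 -0.04]
tool-frame F [-0.4  0.6  0.2] T [ 0.09 -0.02  0.  ]
[[368.71263432  27.99347815]
 [ 88.4490544  -25.52092444]
 [305.2877173  360.83317968]]
```

View pics/w7.png

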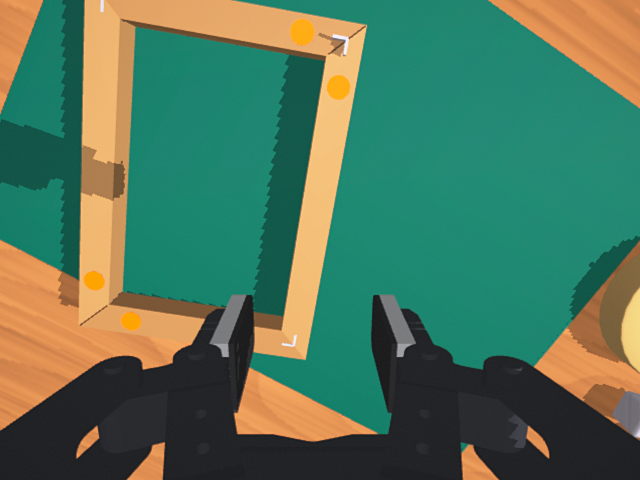

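The wrist view shows corner B at (367,26) against a predicted (369,28), and the done nail at the lower left is flush. I'll pinch rail B.

>>> jog_arm(translation=[[0,0,0.02],[0,0,0.05],[0,0,0.09],[0,0,0.13],[0,0,0.143]], turn=[[0,0,0.1],[0,0,0.176],[0,0,0.176],[0,0,0.176],[0,0,0.176]], fingers=[0,0,0,0,0])

```text
time: 22.9
tcp_pos: [0.5129, -0.2518, 0.0155]
tool_rot: [0.983, 0.184, -0.003, -0.003]
ft_force: [0.2, 0.2, -0.1]
finger_gap: 0.043
grasp_force: 0.0
```

>>> jog_arm(translation=[[0,0,0],[0,0,0],[0,0,0],[0,0,0],[0,0,0]], turn=[[0,0,0],[0,0,0],[0,0,0],[0,0,0],[0,0,0]], fingers=[0,-1,-1,-1,-1], newtons=60)

```text
time: 23.4
tcp_pos: [0.5159, -0.255, 0.0216]
tool_rot: [0.983, 0.183, 0.001, 0.001]
ft_force: [-1.2, 0.2, 6.3]
finger_gap: 0.0184
grasp_force: 62.6
```

```bash
python3 -c "
from h import *
go([.49,-.16,.085],-38.35);ff()"
```

```text
shift [ 0.01   -0.0978 -0.0637] turn [ 0.003 -0.002 -0.534] yaw -69.0 d 30.6 t 23.4 pos [ 0.5159 -0.255   0.0216] F [-1.2  0.2  6.3] q [ 0.04  0.9   0.65  1.85 -0.84  0.69 -0.02]
tool-frame F [-1.  -0.6 -6.3] T [ 0.14 -0.2  -0.08]
```

>>> jog_arm(translation=[[0,0,-0.02],[0,0,-0.05],[0,-0.03,-0.064],[0.005,-0.06,-0.064],[0.01,-0.098,-0.064]], turn=[[0,0,0],[0,0,-0.13],[0,0,-0.26],[0,0,-0.4],[0,0,-0.534]], fingers=[-1,-1,-1,-1,-1])

```text
time: 23.9
tcp_pos: [0.4896, -0.1596, 0.0844]
tool_rot: [0.899, 0.437, 0.001, 0.002]
ft_force: [0.4, 0.6, -5.0]
finger_gap: 0.0183
grasp_force: 61.2
```

```bash
python3 -c "
from h import *
go([.445,.0445,.08],-38.35);ff()"
```

```text
shift [ 0.1328 -0.1613  0.0037] turn [0.005 0.    0.003] yaw -38.2 d -0.2 t 23.9 pos [ 0.4896 -0.1596  0.0844] F [ 0.4  0.6 -5. ] q [-0.11  0.71  0.59  1.99 -0.65  0.64  0.25]
tool-frame F [ 0.7 -0.1  5. ] T [-0.28  0.06 -0.03]
```

>>> jog_arm(translation=[[0.025,-0.035,0],[0.05,-0.07,0],[0.08,-0.105,0],[0.105,-0.14,0.01],[0.132,-0.162,0.025]], turn=[[0,0,0],[0,0,0],[0,0,0],[0,0,0],[0,0,0]], fingers=[-1,-1,-1,-1,-1])

```text
time: 24.4
tcp_pos: [0.4425, 0.0477, 0.0588]
tool_rot: [0.9, 0.436, 0.0, -0.001]
ft_force: [0.8, 0.7, -3.7]
finger_gap: 0.0183
grasp_force: 61.2
```

>>> jog_arm(translation=[[0,0,0.01],[0,0,0.02],[0,0,0.026],[0,0,0.026]], turn=[[0,0,0],[0,0,0],[0,0,0],[0,0,0]], fingers=[-1,-1,-1,-1])

```text
time: 24.8
tcp_pos: [0.4442, 0.0434, 0.0319]
tool_rot: [0.901, 0.434, -0.0, 0.0]
ft_force: [0.4, 0.3, -3.3]
finger_gap: 0.0183
grasp_force: 61.2
```

```bash
python3 -c "
from h import *
go([.5148,.0526,.0305],-38.35);ff()"
```

```text
shift [0.0512 0.0495 0.0014] turn [ 0.     0.001 -0.004] yaw -38.6 d 0.2 t 24.8 pos [0.4442 0.0434 0.0319] F [ 0.4  0.3 -3.3] q [-0.45  0.73  0.46  2.2  -0.86  0.4   0.05]
tool-frame F [0.4 0.1 3.3] T [-0.34 -0.1  -0.  ]
```

>>> jog_arm(translation=[[0.012,0.012,0],[0.026,0.025,0],[0.04,0.038,0],[0.051,0.0485,0.001],[0.051,0.0485,0.002]], turn=[[0,0,-0.004],[0,0,-0.004],[0,0,-0.004],[0,0,-0.004],[0,0,-0.004]], fingers=[-1,-1,-1,-1,-1])

```text
time: 25.3
tcp_pos: [0.5169, 0.0539, 0.0309]
tool_rot: [0.9, 0.437, 0.002, 0.002]
ft_force: [-0.5, -0.3, -4.2]
finger_gap: 0.0182
grasp_force: 61.2
```

>>> jog_arm(translation=[[0,0,0.0005],[0,0,0.001]], turn=[[0,0,0],[0,0,0]], fingers=[-1,-1])

```text
time: 25.5
tcp_pos: [0.5123, 0.0542, 0.0293]
tool_rot: [0.9, 0.436, -0.001, -0.0]
ft_force: [-0.5, -1.2, -5.1]
finger_gap: 0.0183
grasp_force: 61.3
```

```bash
cat >> h.py <<'E'
def px(name):
    p,d=capture('wrist');cv2.imwrite(name,p);h=cv2.cvtColor(p,cv2.COLOR_BGR2HSV)
    for r in(60,110,150):
        wood=np.where((h[r,280:,1]>120))[0];steel=np.where(h[r,330:420,1]<40)[0]
        w=h[r,300:420,1]>110; e=300+int(np.argmin(w)) if not w.all() else -1
        print(r,"wood ends",e,"steel from",330+steel[0] if len(steel) else None,330+steel[-1] if len(steel) else None)
E
python3 -c "
from h import *
go([.5247,.0538,.0286],-38.35);ff();px('pics/w8.png')"
```

```text
shift [0.0074 0.01   0.0006] turn [-0.002  0.001  0.002] yaw -38.2 d -0.1 t 25.5 pos [0.5123 0.0542 0.0293] F [-0.5 -1.2 -5.1] q [-0.49  0.8   0.54  2.01 -0.79  0.55 -0.05]
tool-frame F [-1.2  0.4  5.1] T [-0.25 -0.02 -0.  ]
60 wood ends 350 steel from 371 414
110 wood ends 368 steel from 369 411
150 wood ends -1 steel from None None
```

>>> jog_arm(translation=[[0.001,0.002,0.0005],[0.002,0.004,0.0005],[0.004,0.006,0.0005],[0.005,0.009,0.0005],[0.005,0.009,0.0005]], turn=[[0,0,0],[0,0,0],[0,0,0],[0,0,0],[0,0,0]], fingers=[-1,-1,-1,-1,-1])

```text
time: 26.05
tcp_pos: [0.5237, 0.0538, 0.0287]
tool_rot: [0.899, 0.438, -0.0, -0.001]
ft_force: [0.4, 1.7, -3.2]
finger_gap: 0.018
grasp_force: 61.4
```

```bash
python3 -c "
from h import *
go([.5247,.0538,.0286],-38.35);ff();px('pics/w9.png')"
```

```text
shift [0.0006 0.0008 0.0001] turn [-0.001  0.     0.004] yaw -38.1 d -0.2 t 26.05 pos [0.5237 0.0538 0.0287] F [ 0.4  1.7 -3.2] q [-0.49  0.81  0.55  1.98 -0.78  0.57 -0.06]
tool-frame F [ 1.6 -0.7  3.2] T [ 0.07  0.08 -0.12]
60 wood ends 346 steel from 346 384
110 wood ends 345 steel from 346 382
150 wood ends 345 steel from 345 380
```

>>> jog_arm(translation=[[0.001,0.0005,0.0005],[0.002,0.001,0.0005],[0.003,0.0015,0.0005],[0.003,0.0015,0.0005]], turn=[[0,0,0],[0,0,0],[0,0,0],[0,0,0]], fingers=[-1,-1,-1,-1])

```text
time: 26.5
tcp_pos: [0.5239, 0.0539, 0.0285]
tool_rot: [0.899, 0.437, -0.003, -0.001]
ft_force: [-6.9, -0.3, 4.1]
finger_gap: 0.0186
grasp_force: 62.4
```

```bash
python3 -c "
from h import *
go([.5247,.0538,.0286],-38.35);ff()"
```

```text
shift [ 0.0004  0.0007 -0.0001] turn [-0.005  0.004  0.003] yaw -38.2 d -0.2 t 26.5 pos [0.5239 0.0539 0.0285] F [-6.9 -0.3  4.1] q [-0.49  0.82  0.55  1.98 -0.78  0.58 -0.06]
tool-frame F [-4.5 -5.3 -4.1] T [ 0.88 -0.98 -0.25]
```

>>> jog_arm(translation=[[0.0015,0.001,-0.0005],[0.003,0.002,-0.001],[0.0045,0.003,-0.001],[0.0045,0.003,-0.001]], turn=[[0,0,0],[0,0,0],[0,0,0],[0,0,0]], fingers=[-1,-1,-1,-1])

```text
time: 26.9
tcp_pos: [0.5246, 0.0544, 0.0286]
tool_rot: [0.9, 0.437, -0.007, -0.003]
ft_force: [-12.4, -2.9, 5.8]
finger_gap: 0.0182
grasp_force: 62.5
```

```bash
python3 -c "
from h import *
go([.5247,.0538,.0286],-38.35);ff();px('pics/w10.png')"
```

```text
shift [-0.0004  0.0005 -0.    ] turn [-0.011  0.01   0.003] yaw -38.2 d -0.2 t 26.9 pos [0.5246 0.0544 0.0286] F [-12.4  -2.9   5.8] q [-0.49  0.82  0.56  1.97 -0.77  0.59 -0.07]
tool-frame F [-10.   -8.   -5.7] T [ 1.47 -2.07 -0.35]
60 wood ends 345 steel from 345 384
110 wood ends 344 steel from 345 381
150 wood ends 344 steel from 344 379
```

>>> jog_arm(translation=[[0.001,0.001,-0.0005],[0.0025,0.002,-0.001],[0.0035,0.0025,-0.0015],[0.0035,0.0025,-0.0015],[0.0035,0.0025,-0.0015]], turn=[[0,0,0],[0,0,0],[0,0,0],[0,0,0],[0,0,0]], fingers=[-1,-1,-1,-1,-1])

```text
time: 27.45
tcp_pos: [0.5247, 0.0544, 0.0287]
tool_rot: [0.9, 0.436, -0.011, -0.004]
ft_force: [-16.7, -5.6, 2.6]
finger_gap: 0.0183
grasp_force: 62.1
```

```bash
python3 -c "
from h import *
go([.5247,.0538,.0286],-38.35);ff();px('pics/w11.png')"
```

```text
shift [-0.0005  0.0004  0.0001] turn [-0.017  0.016  0.002] yaw -38.2 d -0.1 t 27.45 pos [0.5247 0.0544 0.0287] F [-16.7  -5.6   2.6] q [-0.5   0.82  0.57  1.96 -0.76  0.61 -0.08]
tool-frame F [-14.7  -9.7  -2.2] T [ 1.83 -2.78 -0.4 ]
60 wood ends 345 steel from 345 383
110 wood ends 344 steel from 345 381
150 wood ends 343 steel from 344 379
```

>>> jog_arm(translation=[[-0.001,0.001,0],[-0.002,0.002,0],[-0.002,0.0035,0],[-0.002,0.0035,0],[-0.002,0.0035,0]], turn=[[0,0,0],[0,0,0],[0,0,0],[0,0,0],[0,0,0]], fingers=[-1,-1,-1,-1,-1])

```text
time: 28.0
tcp_pos: [0.525, 0.0541, 0.0287]
tool_rot: [0.899, 0.438, -0.011, -0.007]
ft_force: [-18.8, -1.3, 5.5]
finger_gap: 0.018
grasp_force: 62.5
```

```bash
python3 -c "
from h import *
go([.5247,.0538,.0286],-38.35);ff()"
```

```text
shift [-0.0004 -0.0001  0.0001] turn [-0.023  0.014  0.005] yaw -38.1 d -0.3 t 28.0 pos [0.525  0.0541 0.0287] F [-18.8  -1.3   5.5] q [-0.49  0.82  0.56  1.96 -0.76  0.61 -0.08]
tool-frame F [-12.7 -14.1  -5. ] T [ 2.78 -2.32 -0.57]
```

Both bars are loaded (12.7 and 14.1 N) and nothing is moving. I'll hold, relax and release.

>>> jog_arm(translation=[[0,0,0],[0,0,0],[-0.002,-0.002,0],[-0.004,-0.0035,0],[-0.005,-0.0045,0]], turn=[[0,0,0],[0,0,0],[0,0,0],[0,0,0],[0,0,0]], fingers=[-1,-1,-1,-1,-1])

```text
time: 28.5
tcp_pos: [0.5248, 0.0542, 0.029]
tool_rot: [0.899, 0.438, -0.005, -0.004]
ft_force: [-6.2, 0.5, -4.8]
finger_gap: 0.0189
grasp_force: 61.3
```

>>> jog_arm(translation=[[0,-0.0015,0.001],[0,-0.0015,0.001],[0,-0.0015,0.001],[0,-0.0015,0.001],[0,-0.0015,0.001]], turn=[[0,0,0],[0,0,0],[0,0,0],[0,0,0],[0,0,0]], fingers=[0,0,0,0,0])

```text
time: 29.0
tcp_pos: [0.5307, 0.0535, 0.0302]
tool_rot: [0.899, 0.437, 0.001, 0.0]
ft_force: [-0.7, 0.7, -0.3]
finger_gap: 0.0426
grasp_force: 0.0
```

>>> jog_arm(translation=[[0,0,-0.04],[0,0,-0.08],[0,0,-0.13],[0,-0.01,-0.18],[0,-0.03,-0.23]], turn=[[0,0,0],[0,0,0],[0,0,0],[0,0,0],[0,0,-0.1]], fingers=[0,0,0,-1,-1])

```text
time: 29.5
tcp_pos: [0.5084, 0.0701, 0.2577]
tool_rot: [0.876, 0.481, 0.001, 0.001]
ft_force: [0.3, 1.1, 0.6]
finger_gap: 0.0146
grasp_force: 0.0
```

```bash
python3 -c "
from h import *
go([.474,.218,.30],6.3);ff()"
```

```text
shift [ 0.1064 -0.1082 -0.0426] turn [ 0.003  0.001 -0.676] yaw -32.4 d 38.7 t 29.5 pos [0.5084 0.0701 0.2577] F [0.3 1.1 0.6] q [-0.74  0.49  0.85  1.81 -0.42  1.03 -0.29]
tool-frame F [ 1.1 -0.3 -0.6] T [ 0.04  0.04 -0.03]
```

>>> jog_arm(translation=[[0,0,-0.042],[0.025,-0.025,-0.042],[0.05,-0.05,-0.042],[0.08,-0.08,-0.042],[0.105,-0.107,-0.042]], turn=[[0,0,-0.13],[0,0,-0.27],[0,0,-0.4],[0,0,-0.54],[0,0,-0.676]], fingers=[-1,-1,-1,-1,-1])

```text
time: 30.0
tcp_pos: [0.4732, 0.2192, 0.2977]
tool_rot: [0.665, 0.747, 0.001, -0.0]
ft_force: [1.2, 1.2, 0.6]
finger_gap: -0.0001
grasp_force: 0.0
```

>>> jog_arm(translation=[[0,0,0.02],[0,0,0.04],[0,0,0.04]], turn=[[0,0,0],[0,0,0],[0,0,0]], fingers=[-1,-1,-1])

```text
time: 30.3
tcp_pos: [0.4719, 0.217, 0.2552]
tool_rot: [0.667, 0.745, -0.003, -0.001]
ft_force: [0.6, -0.9, 0.3]
finger_gap: -0.0001
grasp_force: 0.0
```

```bash
python3 -c "
from h import *
go([.474,.216,.2565],6.3);ff()
p,d=capture('wrist');cv2.imwrite('pics/w12.png',p)"
```

```text
shift [-0.0012  0.002  -0.0013] turn [-0.005  0.002  0.   ] yaw 6.3 d -0.0 t 30.3 pos [0.4719 0.217  0.2552] F [ 0.6 -0.9  0.3] q [-0.91  0.46  0.65  1.79 -0.32  1.01 -0.02]
tool-frame F [-1.   0.5 -0.3] T [0.02 0.04 0.01]
```

View pics/w12.png

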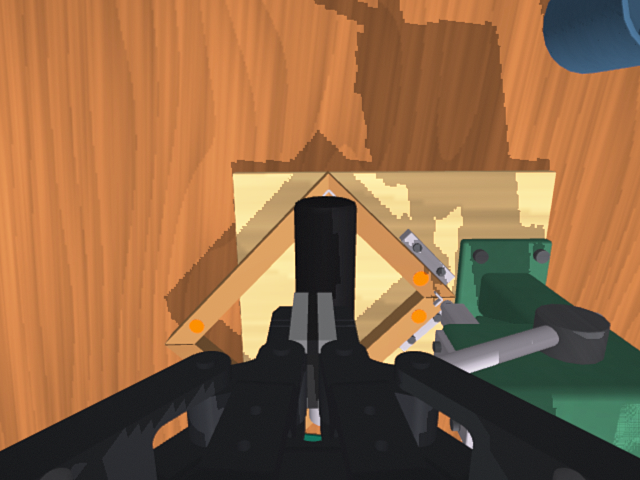

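The frame is snug on both bars (nail corner at (437,298)), and the finished joint at the lower left shows no standing nail. Pressing.

>>> jog_arm(translation=[[0,-0.002,0.014],[0,-0.007,0.029],[0,-0.01,0.043],[0,-0.012,0.055],[0,-0.012,0.055]], turn=[[0,0,0],[0,0,0],[0,0,0],[0,0,0],[0,0,0]], fingers=[-1,-1,-1,-1,-1])

```text
time: 30.85
tcp_pos: [0.4614, 0.2154, 0.2025]
tool_rot: [0.667, 0.745, -0.001, -0.001]
ft_force: [-1.7, -0.7, 2.9]
finger_gap: 0.0002
grasp_force: 1.2
```

>>> jog_arm(translation=[[0,-0.001,0.01],[0,-0.001,0.02],[0,0,0.03],[0,0,0.036],[0,0,0.04]], turn=[[0,0,0],[0,0,0],[0,0,0],[0,0,0],[0,0,0]], fingers=[-1,-1,-1,-1,-1])

```text
time: 31.35
tcp_pos: [0.461, 0.2156, 0.1633]
tool_rot: [0.667, 0.745, -0.001, -0.001]
ft_force: [-5.7, -0.9, 8.5]
finger_gap: -0.0
grasp_force: 4.1
```

>>> jog_arm(translation=[[0,0,0.003],[0,0,0.006],[0,0,0.006],[0,0,0.006]], turn=[[0,0,0],[0,0,0],[0,0,0],[0,0,0]], fingers=[-1,-1,-1,-1])

```text
time: 31.75
tcp_pos: [0.4613, 0.2156, 0.1592]
tool_rot: [0.667, 0.745, 0.0, -0.002]
ft_force: [-8.3, -1.0, 18.0]
finger_gap: 0.0001
grasp_force: 9.1
```

>>> jog_arm(translation=[[0,0,0.0015],[0,0,0.002],[0,0,0.002],[0,0,0.002]], turn=[[0,0,0],[0,0,0],[0,0,0],[0,0,0]], fingers=[-1,-1,-1,-1])

```text
time: 32.15
tcp_pos: [0.4614, 0.2156, 0.158]
tool_rot: [0.667, 0.745, 0.001, -0.002]
ft_force: [-10.0, -2.0, 22.9]
finger_gap: 0.0001
grasp_force: 11.8
```

>>> jog_arm(translation=[[0,0,-0.02],[0,0,-0.045],[0,0.004,-0.07],[0,0.008,-0.1],[0,0.012,-0.14]], turn=[[0,0,0],[0,0,0],[0,0,0],[0,0,0],[0,0,0]], fingers=[-1,-1,-1,-1,-1])

```text
time: 32.65
tcp_pos: [0.4739, 0.2169, 0.2956]
tool_rot: [0.667, 0.745, -0.0, 0.0]
ft_force: [0.9, 1.0, -0.1]
finger_gap: 0.0002
grasp_force: 0.0
```

>>> jog_arm(translation=[[-0.05,-0.01,-0.02],[-0.1,-0.03,-0.03],[-0.15,-0.03,-0.03],[-0.2,-0.03,-0.03],[-0.25,-0.03,-0.03]], turn=[[0,0,0],[0,0,0],[0,0,0],[0,0,0],[0,0,0]], fingers=[-1,-1,-1,-1,-1])

```text
time: 33.15
tcp_pos: [0.4711, -0.0283, 0.3259]
tool_rot: [0.667, 0.745, 0.002, 0.001]
ft_force: [0.6, 0.5, 0.4]
finger_gap: 0.0001
grasp_force: 0.0
```

>>> jog_arm(translation=[[-0.04,0,0],[-0.08,0,0],[-0.12,0,0],[-0.12,0,0],[-0.12,0,0]], turn=[[0,0,0],[0,0,0],[0,0,0],[0,0,0],[0,0,0]], fingers=[-1,-1,-1,-1,-1])

```text
time: 33.65
tcp_pos: [0.4838, -0.1469, 0.3251]
tool_rot: [0.668, 0.744, 0.0, 0.001]
ft_force: [-0.6, 1.0, 0.7]
finger_gap: 0.0001
grasp_force: 0.0
```

```bash
python3 -c "
from h import *
go([.474,.216,.2565],6.3);ff()
p,d=capture('top')
q,_=capture('scene')
s=np.zeros((560,800,3),np.uint8);s[:520,:440]=cv2.resize(p[205:335,190:300],None,fx=4,fy=4);s[:480,440:800]=cv2.resize(q[235:355,300:440],None,fx=4,fy=4)[:480,:360]
cv2.imwrite('pics/end.png',s)"
```

```text
shift [0.3619 0.0287 0.0683] turn [ 0.002  0.001 -0.004] yaw 6.1 d 0.2 t 33.65 pos [ 0.4838 -0.1469  0.3251] F [-0.6  1.   0.7] q [-0.28  0.38  0.77  1.72 -0.29  1.16  0.67]
tool-frame F [ 1.1 -0.5 -0.7] T [-0.03  0.04 -0.01]
```

View pics/end.png

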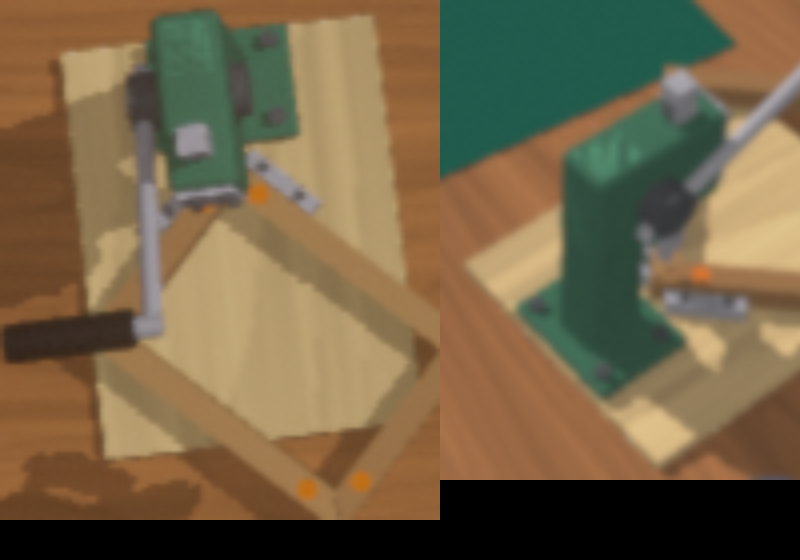

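The picture shows the lever up, the frame flat and home in the V, and both nailed joints in line. Handing in.

```bash
python3 -c "
from cell import arm
print(arm.finish_job())"
```

```text
the job is handed in; nothing more can be done
None
```

I pushed both dotted joints home at about 10–14 N on each bar and pressed both nails to the hard stop (about 23 N at the grip, a little over the 15–20 N firm finish). I left the lever up and the frame flat and home in the fence, and handed in at about 34 s; no verdict came back.

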